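# Push the splash screen's window up to its working height

## Task

Open the window of the splash screen to its working height: put the fingertips under the lip along its lower edge and push it up until the lip is level with the pointer clamped on the screen's right-hand post, then leave it there and draw the hand clear. Push only from beneath: do not grip the lip or touch the rubber strip on its top, so do not overshoot. Leave the pointer and everything that stands around the screen where it is.

Things in the scene. Friction and masses are not known exactly. Their poses are not given: they have to be found in the camera images.
- screen: Bench splash screen, fixed: two upright aluminium posts (26 x 24 mm, 560 mm high, centred 150 mm left and right of the middle) joined by a crossbar on top, clear side wings running back, open at the rear. Origin on the bench midway between the posts, in the plane of the window; x points horizontally from the robot's side through the window, y to the left along the window, z up
- window (a joint): Counterweighted clear window that slides straight up between the posts: height above its lowest position, 0 to 0.22 m. Friction and the counterweight keep it wherever it is left; raising it takes about 3 to 6 N upward
- lip (a point): The lip: an aluminium ledge along the window's lower edge that sticks out 46 mm from the window plane towards the robot, 240 mm wide, 10 mm thick. The point is the middle of its front edge, half-way up the 10 mm, so the underside is 5 mm below; with the window at its lowest, the point is 105 mm above the bench. There is nothing beneath the lip but the bench and perhaps the flat dish. Axes as the screen's
- lip_top: Rubber strip 31 x 236 mm, 3 mm thick, on top of the lip, starting 11 mm behind its front edge; it must not be touched. Origin at the middle of its underside
- mark (a point): Tip of the pointer: a thin bent steel finger on a dark clamp on the screen's right-hand post. It ends just off the right end of the lip's path, 42 mm in front of the window plane and 124 mm right of the middle. The clamp is set at a different height each time and stays put; its height is the working height
- reagent: Bystander: amber glass bottle, 54 mm across, 140 mm tall, standing in front of the screen near its left post. Origin at the centre of its underside
- jar: Bystander: white screw jar, 60 mm across, 85 mm tall, standing in front of the screen near its right post. Origin at the centre of its underside
- dish: Bystander: flat closed glass dish, 92 mm across, 18 mm high, lying on the bench in front of the window. Origin at the centre of its underside
- slidebox: Bystander: blue slide box 85 x 55 x 35 mm, on the left of the bench. Origin at the centre of its underside
- mug: Bystander: white mug, 76 mm across, 85 mm tall, on the right of the bench. Origin at the centre of its underside
- wash: Bystander: white plastic bottle, 68 mm across, 160 mm tall, on the left of the bench. Origin at the centre of its underside

How it is judged:
On the way:
1. the fingers, touching the window, have pushed it up by more than 30 mm (distance of lip from where it was at the start of the episode above 0.03 m and contact force between the fingers and screen above 0.5 N), for 0.1 s.
At the end, for the whole second after the job is handed in: The middle of the lip's front edge is within 10 mm of the height of the pointer's tip, the window is at rest, the pointer has moved less than 6 mm and every bystander less than 20 mm (z of lip in the frame of mark between -0.01 and 0.01 m and velocity of joint window between -0.005 and 0.005 m/s and distance of mark from where it was at the start of the episode below 0.006 m and distance of each of reagent, jar, dish, slidebox, mug, wash from where it was at the start of the episode below 0.02 m); the robot touches nothing.
It fails at once if the rubber strip on top of the lip was touched (lip gripped or pushed down) (contact force between the arm and lip_top above 0.5 N).
It fails at once if the rubber strip on top of the lip was touched by the fingers (contact force between the fingers and lip_top above 0.5 N).
It fails at once if the pointer was shifted (distance of mark from where it was at the start of the episode above 0.006 m).
It fails at once if a bystander was moved, lifted or knocked over (distance of any of reagent, jar, dish, slidebox, mug, wash from where it was at the start of the episode above 0.02 m or angle between any of reagent, jar, dish, slidebox, mug, wash's own z axis and vertical above 0.4 rad).
It also fails if it takes over 37 s, if anything falls off the work surface, if the arm or the gripper's body presses on something with over 40 N, if the wrist force passes 120 N, or if a joint passes its speed limit or range.

## Robot

A 6-joint arm with a two-finger parallel gripper is mounted at the origin on the work surface. World frame = base frame: x ahead of the robot, y to its left, z up, the work surface at z = 0. Lengths are in m, angles in rad, forces in N, time in s.
With the tool pointing down it reaches from about 0.25 to 0.725 m from the base axis. Payload 9.7 kg.
Tool frame: the origin (TCP) lies at the very end of the fingers, on their centre line; the grasp point (between the pads) lies 19 mm behind it (manip.grip_depth is the distance from the TCP to the grasp point, in m); z points along the fingers, y is the line along which they close (so a half turn about z gives the same grasp; the last joint's range is limited). The gripper opens to 85 mm and grips with 20 to 120 N. Pads are 22 mm wide; open, the fingers measure 114 mm over their backs; the gripper's body (76 mm by 85 mm) begins 54 mm behind the grasp point. The pads swing forward as they close: fully open they stand 13 mm farther back than shut.
Start: joints at [-1.194, 0.087, 0.176, 1.66, 0, 1.571], TCP at [0.202, -0.511, 0.193] pointing down, gripper open.
Joint ranges: [-3.13, 3.13], [-0.85, 1.81], [-1.15, 1.24], [-2.2, 2.28], [-1.44, 1.52], [-3.14, 3.14]. Speed limits (rad/s): [2.22, 2.22, 2.57, 3.14, 3.14, 3.14].

## Interface

Orientations are given as a unit quaternion [x, y, z, w].
In Python, from rig import sensors, vision, finish_job, manip gives the robot as it stands.
- The arm moves only by the shell command python3 -m pendant 'ROWS'. ROWS is JSON, a list of rows, each an object of numbers: "x", "y", "z": the shift along the tool's x, y, z in cm; "ax", "ay", "az": the turn, a rotation vector about the tool's x, y, z in rad; "fingers": the closure, from -1 (fully open) to 1 (shut). In form: [{"x": .., "y": .., "z": .., "ax": .., "ay": .., "az": .., "fingers": ..}, ...]. A call has 1 to 8 rows; each row shifts and turns the commanded pose from where the row before left it, along the tool's axes as they then stand; what a row does not reach is not made up. A row lasts 1/12 s, in which the tool goes at most 41.7 mm and 7.16 degrees, less where a joint would pass 70% of its speed; a pose out of reach is approached as far as the arm can. A call with a gripper value outside its range is refused whole. The fingers move at their own pace and stop on an object; the grip force is fixed at half the most. Time passes only in rows, so rows that do not move let the fingers close. It gives the time, the measured TCP pose, the force, the opening and the grip force at its end, in the units of the state.
- sensors.get_state(): the state, without advancing time (a new reading comes with each control period).
- vision.snapshot(name): name is "scene" or "side" or "wrist"; returns a dict with "color" (400x640x3 uint8, red, green, blue), "depth" (400x640 float32, m along the optical axis (not along the pixel's ray), 0 where there is no reading), "mtx" (3x3 intrinsics, pixels), "k1" (the pictures are not rectified: a ray, as slopes to the right and down, at radius r is drawn at 1 + k1 r^2 times it, then the intrinsics apply), "pose" (4x4, takes a point from camera to world coordinates); the wrist camera has in their place "hand_eye" (4x4, takes a point from camera to tool coordinates, whose origin is the TCP and whose axes are the flange's). Camera axes: x right, y up, looking along -z (the intrinsics and any distortion apply to the point x, -y, -z); pixel columns grow to the right and rows downward; lengths in m; the calibration is good to about 2 mm. A picture is of the moment at which its call begins: read the wrist's pose just before it.
- finish_job(): hands the job in; it is judged then, once.
The state is a dict: "clock": time; "joint_positions": joint angles; "joint_vel": joint speeds; "joint_torque": joint torques, N m; "position": TCP position; "orientation": TCP orientation; "wrist_force": force on the tool from outside, world axes, zero at the start; "wrist_torque": the same for the moment, N m; "width": finger opening in m; "finger_force": force on a finger pad.
Only numpy, scipy, OpenCV 4.12 (cv2) and the standard library are available. Lean on these libraries where they do the work, as an engineer would, in place of code of your own. Each camera call takes 0.05 s, during which the arm holds its last target. There are 200 camera calls.

## Working session

There is one attempt and no reset: what is moved stays moved. The work goes in short steps, Python scripts to look and compute and a shell command to move; the robot and the scene stay as the last step left them, time stands still between calls to the robot, and variables do not carry over. Pictures are saved under pics/ and viewed, at most 10 in all, crops included, and the job is handed in when it is done.

```bash
mkdir -p pics; ls; cat > h.py <<'E'
import numpy as np, cv2, pickle
from rig import sensors, vision, manip
def snap(n,f):
    s=sensors.get_state(); d=vision.snapshot(n); d['st']=s
    cv2.imwrite(f'pics/{f}.png',d['color'][:,:,::-1]); pickle.dump(d,open(f'{f}.pkl','wb')); return d
def load(f): return pickle.load(open(f'{f}.pkl','rb'))
def ray(d,u,v):
    m=d['mtx']; p=cv2.undistortPoints(np.array([[[u,v]]],float),m,np.array([0.]*5)).ravel()
    q=p.copy()
    for _ in range(20): q=p/(1+d['k1']*(q@q))
    return np.array([q[0],-q[1],-1.])
def pt(d,u,v,z=None):
    if z is None:
        w=d['depth'][int(v)-1:int(v)+2,int(u)-1:int(u)+2]; w=w[w>0]; z=np.median(w) if len(w) else np.nan
    T=d['pose']; return T[:3,:3]@(ray(d,u,v)*z)+T[:3,3]
def onplane(d,u,v,h):
    T=d['pose']; r=T[:3,:3]@ray(d,u,v); return T[:3,3]+r*(h-T[2,3])/r[2]
E
python3 - <<'E'
from h import *
a=snap('scene','scene1');b=snap('side','side1')
for d in(a,b): print(d['mtx'],d['k1'],np.round(d['pose'],3))
s=sensors.get_state();print(s['clock'],s['position'],s['orientation'],s['width'])
E
```

```text
pics
[[466.36673471   0.         323.49753236]
 [  0.         466.36673471 201.07098547]
 [  0.           0.           1.        ]] -0.11713300296189288 [[-0.871 -0.265  0.415  1.139]
 [ 0.492 -0.492  0.718  1.186]
 [ 0.014  0.829  0.559  0.986]
 [ 0.     0.     0.     1.   ]]
[[462.84780787   0.         320.04041384]
 [  0.         462.84780787 194.98167041]
 [  0.           0.           1.        ]] 0.044093206804148556 [[ 0.999  0.036 -0.039  0.436]
 [-0.053  0.708 -0.704 -0.981]
 [ 0.002  0.705  0.709  1.091]
 [ 0.     0.     0.     1.   ]]
0.1 [ 0.20229    -0.51116714  0.19214181] [ 9.82306689e-01  1.87278349e-01 -1.18460816e-04 -6.12475399e-04] 0.08491866106516008
```

View pics/scene1.png

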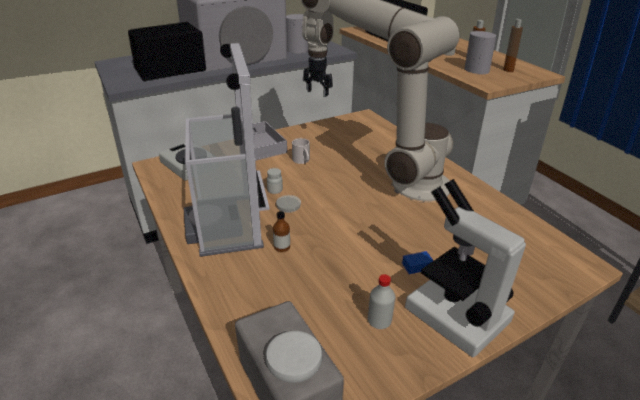

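View pics/side1.png

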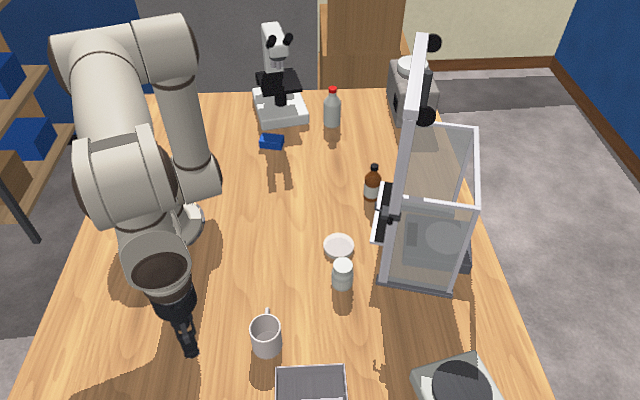

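The scene picture shows the screen at about (225,150), with the jar (275,180), dish (288,204) and bottle (282,232) in front of it. In the side view the right post runs from (418,40) to (382,285) and the clamp and lip are near (383,210). I'll enlarge that part.

```bash
python3 - <<'E'
from h import *
d=load('side1')
c=d['color'][150:300,320:500,::-1]; cv2.imwrite('pics/crop1.png',cv2.resize(c,None,fx=4,fy=4,interpolation=cv2.INTER_CUBIC))
for n,u,v in [('postbase',385,283),('posttop',418,38),('lip end',374,240),('clamp',386,192),('jar',343,264),('dish',339,241),('reag',373,169)]: print(n,pt(d,u,v).round(3))
for n,u,v,h in [('jar',343,264,.085),('dish',339,241,.018)]: print(n,onplane(d,u,v,h).round(3))
# points in front-of-screen region by depth from both cameras
E
```

```text
postbase [ 0.657 -0.261  0.012]
posttop [0.719 0.024 0.583]
lip end [ 0.625 -0.202  0.128]
clamp [ 0.684 -0.026  0.131]
jar [ 0.54  -0.243  0.083]
dish [ 0.542 -0.109  0.015]
reag [0.66  0.078 0.13 ]
jar [ 0.54  -0.245  0.085]
dish [ 0.542 -0.111  0.018]
```

View pics/crop1.png

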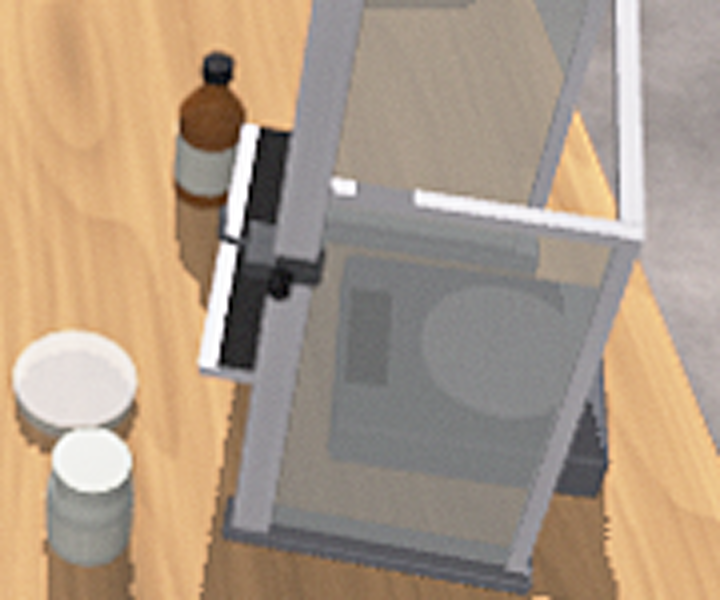

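The crop shows the lip's front edge running from about pixel (371.7,241) to (382.5,182.5). The pointer tip is at about (375.5,209.5) and its clamp at (390,216). Now I'll turn these into positions.

```bash
python3 - <<'E'
from h import *
d=load('side1')
for u,v in [(372,240),(373.5,232),(375,225),(379,203),(380.5,195),(382,186)]: print('lip',pt(d,u,v).round(4), onplane(d,u,v,.11).round(4))
print('mark area depth')
for v in (208,209,210,211,212): print([tuple(pt(d,u,v).round(3)) for u in (375,376,377,378,379)])
print('clamp',[pt(d,u,v).round(3) for u,v in((384,211),(390,216),(388,221),(396,214),(391,205))])
print('right post front', [pt(d,u,v).round(3) for u,v in((401,165),(396,190),(390,240),(386,265),(384,278))])
s=load('scene1')
c=s['color'][30:270,140:340,::-1]; cv2.imwrite('pics/crop2.png',cv2.resize(c,None,fx=2.5,fy=2.5,interpolation=cv2.INTER_CUBIC))
# all points: bench-front cloud from scene cam, height bins
for n,u,v in[('jar',274,173),('dish',288,203),('reagcap',281,215),('leftpostbase',254,243),('leftposttop',238,48)]: print(n,pt(s,u,v).round(3))
E
```

```text
lip [ 0.6199 -0.1999  0.126 ] [ 0.623  -0.1869  0.11  ]
lip [ 0.6272 -0.1745  0.1286] [ 0.6309 -0.1588  0.11  ]
lip [ 0.6351 -0.148   0.1267] [ 0.6386 -0.1335  0.11  ]
lip [ 0.6578 -0.0666  0.1286] [ 0.662 -0.049  0.11 ]
lip [ 0.6667 -0.0348  0.1289] [ 0.6713 -0.0162  0.11  ]
lip [0.6769 0.0033 0.1283] [0.6814 0.022  0.11  ]
mark area depth
[(np.float64(0.61), np.float64(-0.233), np.float64(0.286)), (np.float64(0.612), np.float64(-0.233), np.float64(0.287)), (np.float64(0.614), np.float64(-0.233), np.float64(0.287)), (np.float64(0.617), np.float64(-0.233), np.float64(0.286)), (np.float64(0.654), np.float64(-0.09), np.float64(0.133))]
[(np.float64(0.643), np.float64(-0.092), np.float64(0.131)), (np.float64(0.612), np.float64(-0.235), np.float64(0.285)), (np.float64(0.614), np.float64(-0.235), np.float64(0.285)), (np.float64(0.616), np.float64(-0.235), np.float64(0.285)), (np.float64(0.619), np.float64(-0.237), np.float64(0.287))]
[(np.float64(0.669), np.float64(0.021), np.float64(0.004)), (np.float64(0.644), np.float64(-0.098), np.float64(0.133)), (np.float64(0.615), np.float64(-0.234
[... 544 characters left out ...]
loat64(0.129)), (np.float64(0.647), np.float64(-0.102), np.float64(0.129)), (np.float64(0.65), np.float64(-0.102), np.float64(0.129)), (np.float64(0.652), np.float64(-0.104), np.float64(0.131))]
clamp [array([ 0.628, -0.248,  0.291]), array([ 0.64 , -0.263,  0.29 ]), array([ 0.634, -0.276,  0.287]), array([ 0.654, -0.261,  0.293]), array([ 0.64 , -0.256,  0.319])]
right post front [array([ 0.648, -0.257,  0.442]), array([ 0.646, -0.255,  0.367]), array([ 0.651, -0.259,  0.197]), array([ 0.652, -0.257,  0.09 ]), array([ 0.652, -0.259,  0.033])]
jar [ 0.54  -0.233  0.082]
dish [ 0.543 -0.109  0.018]
reagcap [0.664 0.1   0.138]
leftpostbase [0.744 0.052 0.022]
leftposttop [ 0.657 -0.192  0.584]
```

View pics/crop2.png

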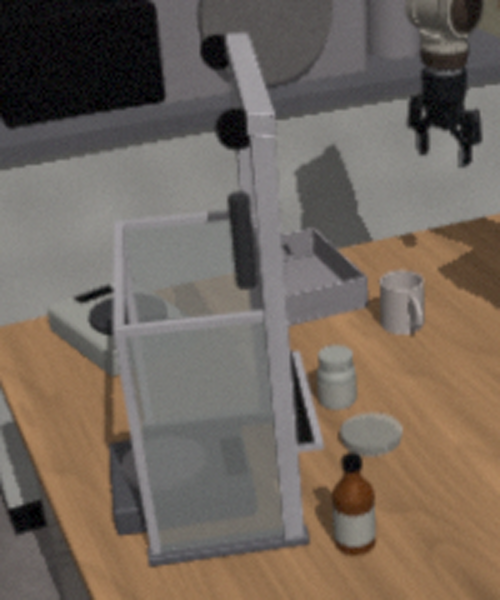

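The lip top is at z≈0.128, so the window starts about 18 mm up, and the screen is yawed about −0.27 rad. The pointer's forward arm is near z≈0.286. Next is a finer fit of the lip and the pointer's shape, in the screen frame.

```bash
python3 - <<'E'
from h import *
d=load('side1')
P=np.full((400,640,3),np.nan)
for v in range(175,260):
  for u in range(360,415):
    z=d['depth'][v,u]
    if z>0: P[v,u]=pt(d,u,v,z)
# lip: z within .115-.14, x in range, front edge white
col=d['color'].astype(int).min(2)
m=(abs(P[...,2]-.128)<.006)&(P[...,0]<.72)&(P[...,1]<.06)
L=[]
for v in range(180,245):
    us=np.where(m[v])[0]
    if len(us): L.append(P[v,us[0]])
L=np.array(L); print(len(L),L[0],L[-1])
A=np.polyfit(L[:,1],L[:,0],1); r=L[:,0]-np.polyval(A,L[:,1]); k=abs(r)<.004; A=np.polyfit(L[k,1],L[k,0],1)
yaw=-np.arctan(A[0]); print('yaw',yaw,'x=',A,k.sum(),'medz',np.median(P[m][:,2]))
R=np.array([[np.cos(yaw),-np.sin(yaw)],[np.sin(yaw),np.cos(yaw)]])
# right post side face -> y_s=-.163
f=np.array([0.652,-0.2585]); y0=(R.T@f)[1]+.163
l=np.array([A[1],0.]); x0=(R.T@l)[0]+.046
o=R@[x0,y0]; print('origin',o,'lipmid',R@[x0-.046,y0])
np.savez('scr.npz',R=R,o=o,yaw=yaw)
S=(P[...,:2]-o)@R
print('lip ends y_s',[((q[:2]-o)@R).round(3) for q in (L[0],L[-1])])
for v in range(196,224):
  print(v,' '.join(f'{u}:{S[v,u,0]*1e3:.0f},{S[v,u,1]*1e3:.0f},{P[v,u,2]*1e3:.0f}' for u in range(370,394) if P[v,u,2]>.2 and S[v,u,0]<-.014))
for n,p in [('jar',(0.540,-.243)),('dish',(.542,-.11)),('reag',(.663,.09))]: print(n,((np.array(p)-o)@R).round(3))
E
```

```text
63 [0.67649799 0.02267618 0.1305492 ] [ 0.63718859 -0.21239716  0.12348412]
yaw -0.2698617403505308 x= [0.27660929 0.67103624] 61 medz 0.12959167690065793
origin [ 0.69105248 -0.10018142] lipmid [ 0.64671733 -0.0879179 ]
lip ends y_s [array([-0.047,  0.115]), array([-0.022, -0.123])]
196 
197 
198 
199 
200 
201 375:-46,-126,286 376:-44,-128,289
202 375:-46,-129,285 376:-43,-130,287 377:-41,-127,285
203 375:-45,-134,287 376:-43,-133,288 377:-41,-129,283
204 375:-45,-136,287 376:-43,-136,287
205 375:-45,-140,287 376:-42,-142,289 383:-26,-141,292 384:-23,-140,292 385:-21,-141,294 386:-19,-136,289
206 375:-44,-141,284 376:-42,-142,286 383:-25,-142,289 384:-23,-143,291 385:-21,-142,291 386:-18,-140,289 387:-16,-143,294
207 375:-44,-149,289 376:-41,-148,288 383:-25,-147,291 384:-23,-148,293 385:-20,-146,292 386:-18,-148,294 387:-16,-146,293
208 375:-43,-150,287 376:-41,-151,288 377:-39,-149,287 378:-36,-147,286 382:-27,-150,291 383:-25,-152,293 384:-22,-151,293 385:-20,-147,289 386:-18,-149,292 387:-15,-148,291
209 375:-43,-151,285 376:-41,-148,282 377:-38,-151,285 378:-36,-154,289 379:-3
[... 622 characters left out ...]
385:-18,-166,293 386:-16,-166,293
214 381:-27,-171,292 382:-24,-171,292 383:-22,-169,291 384:-20,-171,294 385:-18,-166,289 386:-15,-164,287
215 381:-26,-169,287 382:-24,-173,291 383:-22,-168,287 384:-20,-171,290 385:-17,-169,289 386:-15,-169,290
216 381:-26,-172,286 382:-24,-175,290 383:-22,-171,286 384:-19,-171,287 385:-17,-173,290 386:-15,-172,289
217 381:-26,-174,285 382:-23,-170,282 383:-21,-172,285 384:-19,-173,286 385:-17,-171,284 386:-14,-171,285
218 381:-25,-175,283 382:-23,-172,280 383:-21,-173,282 384:-18,-175,284 385:-16,-173,283
219 382:-23,-172,277 383:-20,-173,278 384:-18,-172,278 385:-16,-171,278
220 
221 
222 
223 
jar [-0.108 -0.178]
dish [-0.141 -0.049]
reag [-0.078  0.176]
```

The pointer tip is at z≈0.2865 on its top (about 0.285 at the centre), with screen coordinates (−42,−126), which matches the stated 42/124 mm. The lip centre is at about 0.1225, so the lift is about 0.162 m. The plan is to hold the closed fingers horizontal along the screen's x, with the tool x down, and push from below. First I raise and move in front.

```bash
python3 -m pendant '[{"z":-4,"fingers":1},{"z":-4,"fingers":1},{"z":-4,"fingers":1},{"z":-4,"fingers":1},{"x":3.4,"y":-2.1,"fingers":1},{"x":3.4,"y":-2.1,"fingers":1},{"x":3.4,"y":-2.1,"fingers":1},{"x":3.4,"y":-2.1,"fingers":1}]'
python3 -m pendant '[{"x":3.4,"y":-2.1,"fingers":1},{"x":3.4,"y":-2.1,"fingers":1},{"x":3.4,"y":-2.1,"fingers":1},{"x":3.4,"y":-2.1,"fingers":1},{"x":3.4,"y":-2.1,"fingers":1},{"x":3.4,"y":-2.1,"fingers":1},{"x":3.4,"y":-2.1,"fingers":1},{"fingers":1}]'
cat > plan.py <<'E'
from h import *
from scipy.spatial.transform import Rotation as Ro
z=np.load('scr.npz'); c,s=np.cos(z['yaw']),np.sin(z['yaw'])
RT=np.array([[0,-s,c],[0,c,s],[-1,0,0.]])   # tool x down, y left, z forward
st=sensors.get_state(); p=np.array(st['position']); R=Ro.from_quat(st['orientation']).as_matrix()
rv=Ro.from_matrix(R.T@RT).as_rotvec()
ps=(p[:2]-z['o'])@z['R']
print('t',st['clock'],'pos',p.round(4),'screen',ps.round(4),'q',np.round(st['joint_positions'],3),'F',np.round(st['wrist_force'],2),'w',round(st['width'],4))
print('rotvec left',rv.round(4),np.linalg.norm(rv).round(3)); print(R.round(3))
E
python3 plan.py; python3 -c "
from h import *
d=snap('wrist','w1');print(d['hand_eye'].round(3))
s=load('side1');print('mug',pt(s,265,322))"
```

```text
t 0.1 pos [ 0.2023 -0.5112  0.1921] screen [-0.3615 -0.5264] q [-1.194  0.087  0.175  1.66  -0.     1.571] F [ 0.01  0.15 -1.13] w 0.0849
rotvec left [-1.8506 -0.6211 -1.8498] 2.689
[[ 0.93   0.368 -0.   ]
 [ 0.368 -0.93   0.001]
 [-0.    -0.001 -1.   ]]
[[ 0.     0.949  0.315  0.081]
 [ 1.     0.    -0.001 -0.   ]
 [-0.001  0.315 -0.949 -0.183]
 [ 0.     0.     0.     1.   ]]
mug [ 0.33370491 -0.38346984  0.04781777]invalid input at $[0]: expected keys x, y, z, ax, ay, az, fingers
invalid input at $[0]: expected keys x, y, z, ax, ay, az, fingers
```

All keys are needed in every row. The wrist camera sits on the tool's +x side, so I'll keep tool x to the left and tool y up, which keeps the camera away from the bench.

```bash
sed -i 's/^RT=.*/RT=np.array([[-s,0,c],[c,0,s],[0,1,0.]])  # tool x left, y up, z forward/' plan.py
python3 -m pendant '[{"x":0,"y":0,"z":-4,"ax":0,"ay":0,"az":0,"fingers":1},{"x":0,"y":0,"z":-4,"ax":0,"ay":0,"az":0,"fingers":1},{"x":0,"y":0,"z":-4,"ax":0,"ay":0,"az":0,"fingers":1},{"x":0,"y":0,"z":-4,"ax":0,"ay":0,"az":0,"fingers":1},{"x":3.4,"y":-2.1,"z":0,"ax":0,"ay":0,"az":0,"fingers":1},{"x":3.4,"y":-2.1,"z":0,"ax":0,"ay":0,"az":0,"fingers":1},{"x":3.4,"y":-2.1,"z":0,"ax":0,"ay":0,"az":0,"fingers":1},{"x":3.4,"y":-2.1,"z":0,"ax":0,"ay":0,"az":0,"fingers":1}]'
python3 -m pendant '[{"x":3.4,"y":-2.1,"z":0,"ax":0,"ay":0,"az":0,"fingers":1},{"x":3.4,"y":-2.1,"z":0,"ax":0,"ay":0,"az":0,"fingers":1},{"x":3.4,"y":-2.1,"z":0,"ax":0,"ay":0,"az":0,"fingers":1},{"x":3.4,"y":-2.1,"z":0,"ax":0,"ay":0,"az":0,"fingers":1},{"x":3.4,"y":-2.1,"z":0,"ax":0,"ay":0,"az":0,"fingers":1},{"x":3.4,"y":-2.1,"z":0,"ax":0,"ay":0,"az":0,"fingers":1},{"x":3.4,"y":-2.1,"z":0,"ax":0,"ay":0,"az":0,"fingers":1},{"x":0,"y":0,"z":0,"ax":0,"ay":0,"az":0,"fingers":1}]'
python3 plan.py
```

```text
clock: 0.82
position: [0.2987, -0.3823, 0.3526]
orientation: [0.982, 0.187, -0.0, -0.0]
wrist_force: [0.7, -0.1, -0.4]
width: -0.0001
finger_force: 0.0
clock: 1.48
position: [0.4681, -0.1542, 0.3516]
orientation: [0.982, 0.19, -0.0, -0.001]
wrist_force: [-0.4, -0.5, -0.2]
width: -0.0002
finger_force: 0.0
t 1.4833 pos [ 0.4681 -0.1542  0.3516] screen [-0.2005 -0.1115] q [-3.190e-01  7.700e-02  4.890e-01  1.984e+00  2.000e-03  2.440e+00] F [-0.39 -0.5  -0.2 ] w -0.0002
rotvec left [-1.4512  0.7164 -0.7179] 1.77
[[ 0.928  0.373 -0.001]
 [ 0.373 -0.928  0.002]
 [-0.    -0.002 -1.   ]]
```

```bash

python3 -m pendant '[{"x":0,"y":0,"z":0,"ax":-0.0967,"ay":0.0478,"az":-0.0479,"fingers":1},{"x":0,"y":0,"z":0,"ax":-0.0967,"ay":0.0478,"az":-0.0479,"fingers":1},{"x":0,"y":0,"z":0,"ax":-0.0967,"ay":0.0478,"az":-0.0479,"fingers":1},{"x":0,"y":0,"z":0,"ax":-0.0967,"ay":0.0478,"az":-0.0479,"fingers":1},{"x":0,"y":0,"z":0,"ax":-0.0967,"ay":0.0478,"az":-0.0479,"fingers":1},{"x":0,"y":0,"z":0,"ax":-0.0967,"ay":0.0478,"az":-0.0479,"fingers":1},{"x":0,"y":0,"z":0,"ax":-0.0967,"ay":0.0478,"az":-0.0479,"fingers":1},{"x":0,"y":0,"z":0,"ax":-0.0967,"ay":0.0478,"az":-0.0479,"fingers":1}]'
python3 plan.py
python3 -m pendant '[{"x":0,"y":0,"z":0,"ax":-0.0967,"ay":0.0478,"az":-0.0479,"fingers":1},{"x":0,"y":0,"z":0,"ax":-0.0967,"ay":0.0478,"az":-0.0479,"fingers":1},{"x":0,"y":0,"z":0,"ax":-0.0967,"ay":0.0478,"az":-0.0479,"fingers":1},{"x":0,"y":0,"z":0,"ax":-0.0967,"ay":0.0478,"az":-0.0479,"fingers":1},{"x":0,"y":0,"z":0,"ax":-0.0967,"ay":0.0478,"az":-0.0479,"fingers":1},{"x":0,"y":0,"z":0,"ax":-0.0967,"ay":0.0478,"az":-0.0479,"fingers":1},{"x":0,"y":0,"z":0,"ax":-0.0967,"ay":0.0478,"az":-0.0479,"fingers":1},{"x":0,"y":0,"z":0,"ax":0,"ay":0,"az":0,"fingers":1}]'
python3 plan.py
```

```text
clock: 2.15
position: [0.4664, -0.1592, 0.3528]
orientation: [0.84, 0.349, 0.249, 0.332]
wrist_force: [-143.0, 26.0, 17.1]
width: 0.0003
finger_force: 0.0
t 2.15 pos [ 0.4664 -0.1592  0.3528] screen [-0.2008 -0.1168] q [-0.136 -0.849 -0.469  1.135 -0.297  2.089] F [-143.04   25.97   17.11] w 0.0003
rotvec left [-0.6763  0.3399 -0.3315] 0.826
[[ 0.632  0.421  0.651]
 [ 0.752 -0.535 -0.384]
 [ 0.186  0.732 -0.655]]
clock: 2.82
position: [0.6438, -0.1745, 0.3899]
orientation: [0.613, 0.444, 0.378, 0.533]
wrist_force: [-0.2, 0.1, -4.3]
width: 0.0002
finger_force: 0.0
t 2.8167 pos [ 0.6438 -0.1745  0.3899] screen [-0.0257 -0.0842] q [-0.208 -0.845 -0.877  0.115 -0.117  1.579] F [-0.19  0.05 -4.32] w 0.0002
rotvec left [-0.1465  0.0558  0.0051] 0.157
[[ 0.319  0.141  0.937]
 [ 0.948 -0.038 -0.317]
 [-0.009  0.989 -0.146]]
```

The wrist force read 143 N during that turn, over the 120 N limit. Joint 2 ran to its −0.85 range end there, and the tool was carried forward to 26 mm before the window plane. No contact shows now. I need an arm model before going on, so I know which poses it can reach.

```bash
cat > arm.py <<'E'
import numpy as np
from scipy.optimize import least_squares
from scipy.spatial.transform import Rotation as Ro
D=[([-1.194,.087,.1755,1.66,0,1.571],[.2023,-.5112,.1921],None),
([-.319,.077,.489,1.984,.002,2.44],[.4681,-.1542,.3516],None),
([-.136,-.849,-.469,1.135,-.297,2.089],[.4664,-.1592,.3528],[.651,-.384,-.655]),
([-.208,-.845,-.877,.115,-.117,1.579],[.6438,-.1745,.3899],[.937,-.317,-.146])]
def fk(q,k):
    a,h,L1,L2,e,T,w=k
    Rz=Ro.from_euler('z',q[0]).as_matrix(); f=q[1]-q[2]; g=f+q[3]
    Ry=lambda t:Ro.from_euler('y',t).as_matrix()
    R5=Ry(g)@Ro.from_euler('z',q[4]).as_matrix()
    p=np.array([a,0,h])+Ry(q[1])@[0,0,L1]+Ry(f)@[L2,0,e]+Ry(g)@[w,0,0]+R5@[T,0,0]
    return Rz@p,Rz@R5[:,0]
res=lambda k:np.concatenate([fk(q,k)[0]-p for q,p,_ in D]+[1e-3*(np.array(k)-[0,.3,.4,.4,.0,.3,.0])])
K=least_squares(res,[0,.3,.4,.4,0,.3,0]).x
if __name__=='__main__':
    print('K',K.round(3))
    for q,p,zv in D: r=fk(q,K); print((r[0]-p).round(4),r[1].round(3),zv)
    z=np.load('scr.npz');xs=z['R']@[1,0]
    lo=np.array([-3.13,-.85,-1.15,-2.2,-1.44]);hi=np.array([3.13,1.81,1.24,2.28,1.52])
    q=np.array([-.2,-.3,-1,0.5,-.1])
    for pit in (0,.15,.3,.6):
      for zz in (.09,.15,.2,.265,.33,.39):
        o=[]
        for x in (-.25,-.2,-.15,-.1,-.05,-.02):
          t=z['o']+z['R']@[x,-.015]; d=np.r_[xs*np.cos(pit),-np.sin(pit)]
          s=least_squares(lambda q:np.r_[(fk(q,K)[0]-[t[0],t[1],zz])*5,fk(q,K)[1]-d],np.clip(q,lo+.01,hi-.01),bounds=(lo,hi))
          o.append(f'{np.abs(s.fun).max():.3f}({s.x[1]:.2f},{s.x[2]:.2f},{s.x[3]:.2f},{s.x[4]:.2f})')
        print(pit,zz,' '.join(o))
E
python3 arm.py
```

```text
K [-0.001  0.161  0.42   0.519  0.035  0.323  0.145]
[-0.0001  0.0001  0.0001] [-0.     0.001 -1.   ] None
[0.0001 0.0002 0.0002] [-0.001  0.002 -1.   ] None
[ 0.     -0.0001 -0.0002] [ 0.65  -0.384 -0.655] [0.651, -0.384, -0.655]
[ 0.0001  0.0001 -0.    ] [ 0.937 -0.317 -0.145] [0.937, -0.317, -0.146]
0 0.09 0.360(-0.64,-1.15,0.79,-1.44) 0.328(-0.81,-1.15,0.39,-1.05) 0.356(-0.75,-1.15,0.14,-0.80) 0.301(-0.56,-1.15,-0.20,-0.66) 0.128(0.44,-1.15,-1.73,-0.28) 0.059(0.27,-1.15,-1.48,-0.24)
0 0.15 0.354(-0.85,-1.15,0.79,-1.44) 0.327(-0.85,-1.15,0.30,-1.12) 0.290(-0.85,-1.15,0.13,-0.80) 0.297(-0.82,-1.15,0.01,-0.47) 0.192(-0.54,-1.15,-0.40,-0.40) 0.112(0.06,-1.15,-1.29,-0.31)
0 0.2 0.360(-0.85,-1.05,0.93,-1.44) 0.347(-0.85,-1.15,0.15,-1.17) 0.252(-0.85,-1.15,0.02,-0.87) 0.217(-0.85,-1.15,-0.05,-0.51) 0.161(-0.70,-1.15,-0.28,-0.32) 0.082(-0.51,-1.15,-0.56,-0.27)
0 0.265 0.360(-0.85,-0.92,1.11,-1.44) 0.361(-0.85,-1.15,-0.08,-1.21) 0.271(-0.85,-1.15,-0.15,-0.92) 0.167(-0.85,-1.15,-0.18,-0.56) 0.087(-0.82,-1.15,-0.24,-0.26) 0.025(-0.66,-1.15,-0.46,-0.22)
0 0.33 0.357(-0.85,-0.79,1.22,-1.44) 0
[... 3066 characters left out ...]
,0.93,-0.36) 0.061(-0.85,-0.80,0.75,-0.25) 0.000(-0.81,-0.85,0.57,-0.18) 0.000(-0.65,-0.78,0.48,-0.16) 0.000(-0.56,-0.73,0.44,-0.15)
0.6 0.265 0.155(-0.85,-0.58,1.18,-0.48) 0.106(-0.85,-0.62,1.01,-0.33) 0.046(-0.85,-0.69,0.84,-0.23) 0.000(-0.79,-0.72,0.69,-0.18) 0.000(-0.65,-0.65,0.61,-0.16) 0.000(-0.57,-0.61,0.57,-0.15)
0.6 0.33 0.123(-0.85,-0.46,1.24,-0.43) 0.080(-0.85,-0.52,1.07,-0.30) 0.019(-0.85,-0.59,0.90,-0.22) 0.000(-0.76,-0.57,0.79,-0.18) 0.000(-0.63,-0.51,0.72,-0.16) 0.000(-0.55,-0.47,0.69,-0.15)
0.6 0.39 0.091(-0.85,-0.37,1.27,-0.39) 0.047(-0.85,-0.43,1.11,-0.28) 0.000(-0.82,-0.48,0.96,-0.21) 0.000(-0.71,-0.43,0.89,-0.18) 0.000(-0.59,-0.38,0.83,-0.16) 0.000(-0.52,-0.34,0.79,-0.15)
```

The model fits to within 0.2 mm. A horizontal tool is out of reach this close in, which is why joint 2 ran out. A tool pitched about 0.55 rad downward stays within the ranges along the whole path (approach, lift, retreat), and its fingers still fit under the lip. I'll plan with that.

```bash
cat > plan.py <<'E'
import sys
from h import *
from arm import fk,K,least_squares,Ro
z=np.load('scr.npz'); R2,o,yaw=z['R'],z['o'],float(z['yaw'])
lo=np.array([-3.13,-.85,-1.15,-2.2,-1.44]);hi=np.array([3.13,1.81,1.24,2.28,1.52])
st=sensors.get_state(); p=np.array(st['position']); R=Ro.from_quat(st['orientation']).as_matrix()
q=np.array(st['joint_positions']); ps=np.r_[(p[:2]-o)@R2,p[2]]
pit0=-np.arcsin(R[2,2])
print('t',round(st['clock'],2),'screen',ps.round(4),'pitch',pit0.round(3),'q',q.round(3),'F',np.round(st['wrist_force'],1))
def RT(pit):
    s,c=np.sin(pit),np.cos(pit); A=np.array([[0,s,c],[1,0,0],[0,c,-s]]); return Ro.from_euler('z',yaw).as_matrix()@A
if len(sys.argv)>1:
    x,y,h,pit=map(float,sys.argv[1:5]); T=RT(pit)
    print('rotvec',Ro.from_matrix(R.T@T).as_rotvec().round(3))
    tgt=np.r_[o+R2@[x,y],h]; print('shift in target tool axes cm',(100*T.T@(tgt-p)).round(2))
    qq=q[:5]
    for ph,f in [(0,.5),(0,1),(1,.25),(1,.5),(1,.75),(1,1)]:
        P=p+(tgt-p)*(f if ph else 0); pi=pit if ph else pit0+f*(pit-pit0); d=RT(pi)[:,2]
        s=least_squares(lambda v:np.r_[(fk(v,K)[0]-P)*5,fk(v,K)[1]-d],np.clip(qq,lo+.002,hi-.002),bounds=(lo,hi)); qq=s.x
        print(ph,f,'err',np.abs(s.fun).max().round(4),qq.round(2))
E
python3 plan.py -.095 -.015 .39 .55; python3 plan.py -.095 -.015 .085 .55|tail -5
```

```text
t 2.82 screen [-0.0257 -0.0842  0.3899] pitch 0.146 q [-0.208 -0.845 -0.877  0.115 -0.117  1.579] F [-0.2  0.1 -4.3]
rotvec [ 0.403  0.055 -0.01 ]
shift in target tool axes cm [ 6.92 -3.61 -5.91]
0 0.5 err 0.0 [-0.26 -0.75 -0.66  0.44 -0.01]
0 1 err 0.0 [-0.26 -0.6  -0.42  0.73 -0.01]
1 0.25 err 0.0 [-0.21 -0.64 -0.44  0.75 -0.05]
1 0.5 err 0.0 [-0.16 -0.68 -0.46  0.77 -0.09]
1 0.75 err 0.0 [-0.11 -0.71 -0.47  0.79 -0.14]
1 1 err 0.0 [-0.05 -0.74 -0.49  0.82 -0.19]
0 1 err 0.0 [-0.26 -0.6  -0.42  0.73 -0.01]
1 0.25 err 0.0 [-0.21 -0.68 -0.61  0.62 -0.05]
1 0.5 err 0.0 [-0.16 -0.74 -0.79  0.51 -0.09]
1 0.75 err 0.0 [-0.11 -0.78 -0.95  0.39 -0.14]
1 1 err 0.0 [-0.05 -0.78 -1.1   0.25 -0.19]
```

```bash
python3 -m pendant '[{"x":0,"y":0,"z":0,"ax":0.08,"ay":0.011,"az":-0.002,"fingers":1},{"x":0,"y":0,"z":0,"ax":0.08,"ay":0.011,"az":-0.002,"fingers":1},{"x":0,"y":0,"z":0,"ax":0.08,"ay":0.011,"az":-0.002,"fingers":1},{"x":0,"y":0,"z":0,"ax":0.08,"ay":0.011,"az":-0.002,"fingers":1},{"x":0,"y":0,"z":0,"ax":0.08,"ay":0.011,"az":-0.002,"fingers":1},{"x":1.5,"y":-0.7,"z":-1.2,"ax":0,"ay":0,"az":0,"fingers":1},{"x":1.5,"y":-0.7,"z":-1.2,"ax":0,"ay":0,"az":0,"fingers":1},{"x":1.5,"y":-0.7,"z":-1.2,"ax":0,"ay":0,"az":0,"fingers":1}]'
python3 plan.py -.095 -.015 .39 .55 | head -3
```

```text
clock: 3.48
position: [0.6139, -0.1191, 0.4017]
orientation: [0.695, 0.525, 0.298, 0.39]
wrist_force: [-0.1, 0.0, -0.8]
width: -0.0003
finger_force: 0.0
t 3.48 screen [-0.0693 -0.0388  0.4017] pitch 0.545 q [-0.127 -0.69  -0.445  0.794 -0.124  1.651] F [-0.1  0.  -0.8]
rotvec [ 0.005  0.002 -0.006]
shift in target tool axes cm [ 2.38 -2.34 -1.58]
```

```bash
python3 -m pendant '[{"x":1.2,"y":-1.2,"z":-0.8,"ax":0,"ay":0,"az":0,"fingers":1},{"x":1.2,"y":-1.2,"z":-0.8,"ax":0,"ay":0,"az":0,"fingers":1},{"x":0,"y":-2.56,"z":1.57,"ax":0,"ay":0,"az":0,"fingers":1},{"x":0,"y":-2.56,"z":1.57,"ax":0,"ay":0,"az":0,"fingers":1},{"x":0,"y":-2.56,"z":1.57,"ax":0,"ay":0,"az":0,"fingers":1},{"x":0,"y":-2.56,"z":1.57,"ax":0,"ay":0,"az":0,"fingers":1},{"x":0,"y":-2.56,"z":1.57,"ax":0,"ay":0,"az":0,"fingers":1},{"x":0,"y":0,"z":0,"ax":0,"ay":0,"az":0,"fingers":1}]'
python3 plan.py -.095 -.015 .085 .55
python3 -c "
from h import *
d=snap('wrist','w2');s=snap('side','side2');print(np.round(s['st']['position'],3))
a=cv2.resize(d['color'][:,:,::-1],(480,300));b=cv2.resize(s['color'][130:300,280:480,::-1],(353,300),interpolation=3)
cv2.imwrite('pics/two.png',np.vstack([a,np.pad(b,((0,0),(0,127),(0,0)))]))"
```

```text
clock: 4.15
position: [0.5954, -0.0886, 0.23]
orientation: [0.696, 0.528, 0.295, 0.388]
wrist_force: [-0.7, -0.1, -1.9]
width: 0.0001
finger_force: 0.0
t 4.15 screen [-0.0953 -0.0143  0.23  ] pitch 0.553 q [-0.044 -0.831 -0.835  0.561 -0.194  1.694] F [-0.7 -0.1 -1.9]
rotvec [-0.003  0.002 -0.003]
shift in target tool axes cm [ -0.07 -12.35   7.61]
0 0.5 err 0.0 [-0.05 -0.83 -0.84  0.56 -0.19]
0 1 err 0.0 [-0.05 -0.83 -0.84  0.56 -0.19]
1 0.25 err 0.0 [-0.05 -0.84 -0.91  0.49 -0.19]
1 0.5 err 0.0 [-0.05 -0.83 -0.98  0.42 -0.19]
1 0.75 err 0.0 [-0.05 -0.81 -1.04  0.34 -0.19]
1 1 err 0.0 [-0.05 -0.78 -1.1   0.25 -0.19]
[ 0.597 -0.089  0.235]
```

View pics/two.png

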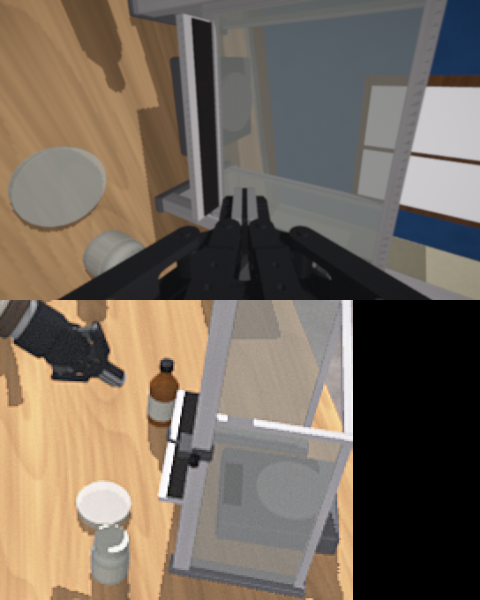

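The wrist view shows the closed fingers at (245,230) facing the lip at (200,120). The side inset shows the bottle, dish, jar and pointer untouched. Now down below the lip level.

```bash
python3 -m pendant '[{"x":0,"y":-2.06,"z":1.27,"ax":0,"ay":0,"az":0,"fingers":1},{"x":0,"y":-2.06,"z":1.27,"ax":0,"ay":0,"az":0,"fingers":1},{"x":0,"y":-2.06,"z":1.27,"ax":0,"ay":0,"az":0,"fingers":1},{"x":0,"y":-2.06,"z":1.27,"ax":0,"ay":0,"az":0,"fingers":1},{"x":0,"y":-2.06,"z":1.27,"ax":0,"ay":0,"az":0,"fingers":1},{"x":0,"y":-2.06,"z":1.27,"ax":0,"ay":0,"az":0,"fingers":1},{"x":0,"y":0,"z":0,"ax":0,"ay":0,"az":0,"fingers":1}]'
python3 plan.py -.022 -.015 .072 .55
```

```text
clock: 4.83
position: [0.5992, -0.0886, 0.0907]
orientation: [0.694, 0.527, 0.297, 0.39]
wrist_force: [-0.9, -0.0, -1.9]
width: -0.0001
finger_force: 0.0
t 4.83 screen [-0.0916 -0.0133  0.0907] pitch 0.546 q [-0.044 -0.776 -1.088  0.245 -0.193  1.693] F [-0.9 -0.  -1.9]
rotvec [ 0.004  0.    -0.003]
shift in target tool axes cm [-0.17  2.05  6.91]
0 0.5 err 0.0 [-0.05 -0.77 -1.08  0.25 -0.19]
0 1 err 0.0 [-0.05 -0.77 -1.08  0.25 -0.19]
1 0.25 err 0.0 [-0.06 -0.7  -1.06  0.2  -0.18]
1 0.5 err 0.0 [-0.07 -0.62 -1.03  0.15 -0.17]
1 0.75 err 0.0 [-0.08 -0.55 -1.    0.1  -0.16]
1 1 err 0.0 [-0.09 -0.48 -0.98  0.06 -0.15]
```

```bash
python3 -m pendant '[{"x":0,"y":0.51,"z":1.73,"ax":0,"ay":0,"az":0,"fingers":1},{"x":0,"y":0.51,"z":1.73,"ax":0,"ay":0,"az":0,"fingers":1},{"x":0,"y":0.51,"z":1.73,"ax":0,"ay":0,"az":0,"fingers":1},{"x":0,"y":0.51,"z":1.73,"ax":0,"ay":0,"az":0,"fingers":1},{"x":0,"y":0,"z":0,"ax":0,"ay":0,"az":0,"fingers":1}]'
python3 plan.py -.022 -.015 .24 .55
python3 -c "
from h import *
s=snap('side','side3')
b=cv2.resize(s['color'][140:290,300:460,::-1],None,fx=4,fy=4,interpolation=3)
cv2.imwrite('pics/s3.png',b)"
```

```text
clock: 5.25
position: [0.6711, -0.108, 0.0791]
orientation: [0.693, 0.525, 0.3, 0.392]
wrist_force: [0.4, 0.1, -0.0]
width: 0.0001
finger_force: 0.0
t 5.25 screen [-0.0172 -0.0129  0.0791] pitch 0.538 q [-0.084 -0.477 -0.969  0.054 -0.159  1.672] F [ 0.4  0.1 -0. ]
rotvec [ 0.012 -0.    -0.005]
shift in target tool axes cm [-0.21 13.46 -8.82]
0 0.5 err 0.0 [-0.08 -0.47 -0.96  0.06 -0.16]
0 1 err 0.0 [-0.09 -0.47 -0.96  0.08 -0.16]
1 0.25 err 0.0 [-0.09 -0.53 -0.91  0.18 -0.16]
1 0.5 err 0.0 [-0.09 -0.57 -0.85  0.28 -0.16]
1 0.75 err 0.0 [-0.09 -0.6  -0.78  0.37 -0.16]
1 1 err 0.0 [-0.09 -0.61 -0.71  0.45 -0.15]
```

View pics/s3.png

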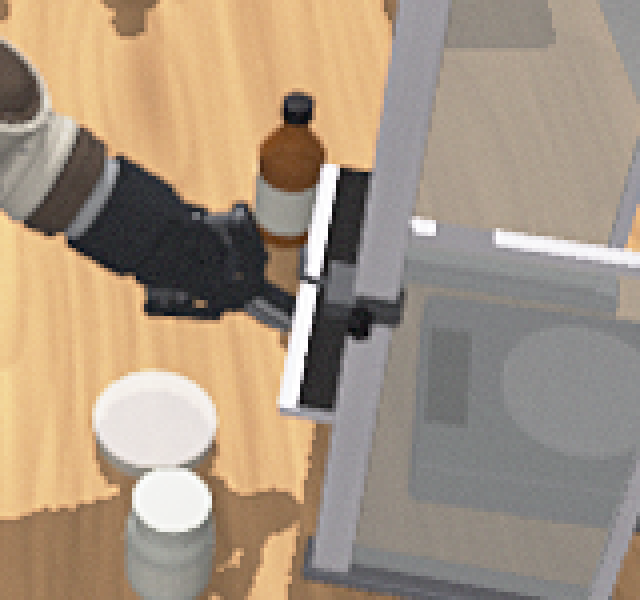

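The fingertips are under the lip at about (292,315) in the crop, and the bottle, dish and jar are clear. Now I lift.

```bash
python3 -m pendant '[{"x":0,"y":-0.31,"z":-0.5,"ax":0,"ay":0,"az":0,"fingers":1},{"x":0,"y":0.85,"z":-0.52,"ax":0,"ay":0,"az":0,"fingers":1},{"x":0,"y":0.85,"z":-0.52,"ax":0,"ay":0,"az":0,"fingers":1},{"x":0,"y":0.85,"z":-0.52,"ax":0,"ay":0,"az":0,"fingers":1},{"x":0,"y":0.85,"z":-0.52,"ax":0,"ay":0,"az":0,"fingers":1}]'
python3 plan.py |tail -1
python3 -m pendant '[{"x":0,"y":0.85,"z":-0.52,"ax":0,"ay":0,"az":0,"fingers":1},{"x":0,"y":0.85,"z":-0.52,"ax":0,"ay":0,"az":0,"fingers":1},{"x":0,"y":0.85,"z":-0.52,"ax":0,"ay":0,"az":0,"fingers":1},{"x":0,"y":0.85,"z":-0.52,"ax":0,"ay":0,"az":0,"fingers":1},{"x":0,"y":0.85,"z":-0.52,"ax":0,"ay":0,"az":0,"fingers":1},{"x":0,"y":0.85,"z":-0.52,"ax":0,"ay":0,"az":0,"fingers":1},{"x":0,"y":0,"z":0,"ax":0,"ay":0,"az":0,"fingers":1}]'
python3 plan.py
cat > lip.py <<'E'
from h import *
import sys
d=snap('side',sys.argv[1]); z=np.load('scr.npz'); b=load('side1')
def cloud(d):
    P=[]
    for v in range(130,260):
        for u in range(355,415):
            w=d['depth'][v,u]
            if w>0: P.append(pt(d,u,v,w))
    P=np.array(P); S=(P[:,:2]-z['o'])@z['R']; return P,S
for n,q in (('start',b),('now',d)):
    P,S=cloud(q); k=(S[:,0]>-.052)&(S[:,0]<-.006)&(abs(S[:,1]+.085)<.03)&(P[:,2]>.1)&(P[:,2]<.36)
    hh,e=np.histogram(P[k,2],np.arange(.1,.36,.004)); i=hh.argmax(); c=P[k][:,2]; c=c[abs(c-e[i]-.002)<.007]
    m=(abs(S[:,0]+.043)<.006)&(S[:,1]<-.122)&(S[:,1]>-.15)&(P[:,2]>.26)&(P[:,2]<.32)
    print(n,'lip top(rubber) z',np.median(c).round(4),len(c),'pointer z',np.median(P[m,2]).round(4),m.sum())
E
python3 lip.py side4
```

```text
clock: 5.72
position: [0.6611, -0.1054, 0.1182]
orientation: [0.693, 0.525, 0.3, 0.392]
wrist_force: [0.6, -0.5, 0.6]
width: 0.0002
finger_force: 0.0
t 5.72 screen [-0.0275 -0.013   0.1182] pitch 0.539 q [-0.08  -0.565 -0.938  0.173 -0.162  1.673] F [ 0.6 -0.5  0.6]
clock: 6.3
position: [0.6616, -0.1057, 0.1786]
orientation: [0.693, 0.525, 0.3, 0.392]
wrist_force: [0.3, -0.2, 1.5]
width: -0.0001
finger_force: 0.0
t 6.3 screen [-0.0269 -0.0132  0.1786] pitch 0.537 q [-0.081 -0.613 -0.846  0.312 -0.161  1.673] F [ 0.3 -0.2  1.5]
start lip top(rubber) z 0.129 223 pointer z 0.2867 19
now lip top(rubber) z 0.1296 222 pointer z 0.287 19
```

The measured lip height hasn't changed, so I'm looking before going further.

```bash
python3 -c "
from h import *
s=load('side4'); w=snap('wrist','w4')
b=cv2.resize(s['color'][120:270,300:460,::-1],None,fx=2.5,fy=2.5,interpolation=3)
a=cv2.resize(w['color'][:,:,::-1],(400,250))
cv2.imwrite('pics/s4.png',np.vstack([b,np.pad(a,((0,0),(0,0),(0,0)))[:225]]))"
```

```text
(no output)
```

View pics/s4.png

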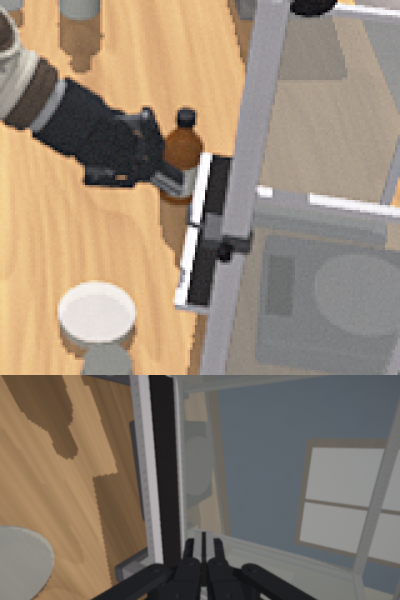

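The lip is still where it was (pixels 382,182 to 372,241). The fingertips in the side view end left of the lip edge, at about pixel (374,196), so they went past it in front. I'll check where the TCP should appear against where the tip is seen.

```bash
python3 - <<'E'
from h import *
from scipy.spatial.transform import Rotation as Ro
z=np.load('scr.npz')
def proj(d,P):
    T=d['pose']; c=T[:3,:3].T@(np.array(P)-T[:3,3]); s=np.array([c[0],-c[1]])/-c[2]; s=s*(1+d['k1']*(s@s)); return (d['mtx']@[*s,1])[:2]
for f in ('side1','side2','side3','side4'):
    d=load(f); st=d['st']; p=np.array(st['position']); R=Ro.from_quat(st['orientation']).as_matrix()
    print(f,p.round(3),'tcp px',proj(d,p).round(1),'3cm back',proj(d,p-R[:,2]*.03).round(1))
d=load('side4')
for v in range(188,200,2):
    print(v,[(u,*(((pt(d,u,v)[:2]-z['o'])@z['R'])*1e3).round(0),round(pt(d,u,v)[2]*1e3)) for u in range(362,384,3)])
w=load('w4'); p=np.array(w['st']['position']); R=Ro.from_quat(w['st']['orientation']).as_matrix(); H=w['hand_eye']
T=np.eye(4);T[:3,:3]=R;T[:3,3]=p; w['pose']=T@H
print('tcp in wrist px',proj(w,p).round(0))
for u,v in[(232,30),(245,30),(250,60),(250,90),(232,90),(275,60),(290,60),(325,270),(325,265)]:
    q=pt(w,u,v); print((u,v),((q[:2]-z['o'])@z['R']).round(3),q[2].round(3))
E
```

```text
side1 [ 0.202 -0.511  0.192] tcp px [193.1 345.5] 3cm back [190.2 338.4]
side2 [ 0.597 -0.089  0.235] tcp px [361.2 182.2] 3cm back [352.  176.5]
side3 [ 0.671 -0.108  0.079] tcp px [384. 225.] 3cm back [375.6 220. ]
side4 [ 0.662 -0.106  0.179] tcp px [384.1 200.6] 3cm back [375.3 195.2]
188 [(362, np.float64(-90.0), np.float64(-25.0), 224), (365, np.float64(-82.0), np.float64(-22.0), 224), (368, np.float64(-74.0), np.float64(-18.0), 221), (371, np.float64(-66.0), np.float64(-12.0), 218), (374, np.float64(-67.0), np.float64(147.0), 66), (377, np.float64(-58.0), np.float64(156.0), 60), (380, np.float64(-46.0), np.float64(90.0), 125), (383, np.float64(-37.0), np.float64(87.0), 129)]
190 [(362, np.float64(-89.0), np.float64(-23.0), 216), (365, np.float64(-81.0), np.float64(-24.0), 218), (368, np.float64(-73.0), np.float64(-22.0), 218), (371, np.float64(-65.0), np.float64(-20.0), 218), (374, np.float64(-58.0), np.float64(-9.0), 209), (377, np.float64(-57.0), np.float64(156.0), 50), (380, np.float64(-45.0), np.float64(78.0), 128), (383, np.float64(-36.0), np.float64(78.0), 130)]
192 [(36
[... 1209 characters left out ...]
float64(-103.0), np.float64(162.0), -2), (365, np.float64(-93.0), np.float64(158.0), 4), (368, np.float64(-82.0), np.float64(149.0), 15), (371, np.float64(-73.0), np.float64(149.0), 18), (374, np.float64(-63.0), np.float64(152.0), 16), (377, np.float64(-54.0), np.float64(155.0), 16), (380, np.float64(-41.0), np.float64(45.0), 128), (383, np.float64(-32.0), np.float64(44.0), 130)]
tcp in wrist px [323. 235.]
(232, 30) [-0.044  0.1  ] 0.132
(245, 30) [-0.037  0.101] 0.134
(250, 60) [-0.035  0.087] 0.134
(250, 90) [-0.037  0.071] 0.134
(232, 90) [-0.048  0.071] 0.131
(275, 60) [-0.013  0.088] 0.134
(290, 60) [-0.007  0.089] 0.141
(325, 270) [-0.08  -0.002] 0.209
(325, 265) [-0.076 -0.002] 0.207
```

Both cameras put the real end of the closed fingers about 30 mm behind the reported TCP, so the fingers passed in front of the lip without touching it. I'll get the finger profile in tool coordinates from the wrist depth.

```bash
python3 - <<'E'
from h import *
for f in ('w2','w4'):
    w=load(f); H=w['hand_eye']; w['pose']=H; Q=[]
    for v in range(150,400,2):
        for u in range(60,600,2):
            z=w['depth'][v,u]
            if 0<z<.26: Q.append(pt(w,u,v,z))
    Q=np.array(Q); Q=Q[(abs(Q[:,0])<.035)]
    print(f,len(Q))
    for a in np.arange(-.12,.02,.008):
        k=(Q[:,2]>=a)&(Q[:,2]<a+.008)
        if k.sum()>2: print(f'{a*1e3:.0f}',k.sum(),'y',(np.percentile(Q[k,1],[2,98])*1e3).round(0),'x',(np.percentile(Q[k,0],[5,95])*1e3).round(0))
E
for a in ".0 .3" "-.005 .35" "-.04 .4" "-.065 .5"; do set -- $a; for z in .07 .08; do echo $a $z; python3 plan.py $1 -.013 $z $2 | tail -1; done; done
```

```text
w2 11875
-120 2072 y [-52.  54.] x [ 5. 18.]
-112 1569 y [-45.  48.] x [-5. 18.]
-104 1363 y [-38.  41.] x [-8. 13.]
-96 1194 y [-34.  36.] x [-7. 14.]
-88 448 y [-27.  28.] x [-5. 14.]
-80 202 y [-8.  9.] x [-8. 12.]
-72 171 y [-12.  14.] x [ 7. 12.]
-64 146 y [-12.  14.] x [ 7. 12.]
-56 130 y [-12.  14.] x [ 7. 12.]
-48 31 y [-9. 12.] x [ 7. 12.]
8 154 y [137. 142.] x [-30.  32.]
16 539 y [129. 140.] x [-31.  32.]
w4 20290
-120 2098 y [-51.  54.] x [ 5. 18.]
-112 1538 y [-45.  48.] x [-3. 18.]
-104 1385 y [-39.  41.] x [-8. 13.]
-96 1192 y [-33.  36.] x [-7. 13.]
-88 440 y [-27.  28.] x [-4. 14.]
-80 204 y [-7.  9.] x [-8. 12.]
-72 172 y [-12.  14.] x [ 7. 12.]
-64 151 y [-12.  14.] x [ 7. 12.]
-56 751 y [ -9. 130.] x [-33.  19.]
-48 1395 y [  7. 121.] x [-31.  32.]
-40 1188 y [ 93. 108.] x [-31.  32.]
-32 998 y [80. 94.] x [-31.  32.]
-24 859 y [67. 81.] x [-31.  32.]
-16 792 y [53. 68.] x [-30.  32.]
-8 695 y [40. 54.] x [-32.  32.]
0 960 y [-57.  40.] x [-31.  32.]
8 1016 y [-175.   27.] x [-31.  32.]
16 658 y [-153.   13.] x [-27.  32.]
.0 .3 .07
1 1 err 0.0 [-0.08 -0.32 -1.12 -0.5  -0.18]
.0 .3 .08
1 1 err 0.0 [-0.08 -0.35 -1.12 -0.47 -0.18]
-.005 .35 .07
1 1 err 0.0 [-0.08 -0.38 -1.11 -0.37 -0.18]
-.005 .35 .08
1 1 err 0.0 [-0.08 -0.4  -1.1  -0.34 -0.18]
-.04 .4 .07
1 1 err 0.0 [-0.06 -0.54 -1.15 -0.2  -0.19]
-.04 .4 .08
1 1 err 0.0 [-0.06 -0.56 -1.14 -0.17 -0.19]
-.065 .5 .07
1 1 err 0.0 [-0.06 -0.65 -1.11  0.05 -0.19]
-.065 .5 .08
1 1 err 0.0 [-0.06 -0.67 -1.1   0.08 -0.19]
```

The closed fingers end at about tool z −40 mm, are narrow (±13 mm) for about 38 mm behind that, and then the knuckles widen. I'll back off, go down, and insert with the TCP about 40 mm deeper at a shallower pitch of 0.35.

```bash
python3 -m pendant '[{"x":0,"y":-0.41,"z":-0.7,"ax":0,"ay":0,"az":0,"fingers":1},{"x":0,"y":-2.4,"z":1.43,"ax":0,"ay":0,"az":0,"fingers":1},{"x":0,"y":-2.4,"z":1.43,"ax":0,"ay":0,"az":0,"fingers":1},{"x":0,"y":-2.4,"z":1.43,"ax":0,"ay":0,"az":0,"fingers":1},{"x":0,"y":-2.4,"z":1.43,"ax":0,"ay":0,"az":0,"fingers":1},{"x":0,"y":0,"z":0,"ax":0,"ay":0,"az":0,"fingers":1}]'
python3 plan.py 0 -.013 .066 .54
```

```text
clock: 6.9
position: [0.6486, -0.1027, 0.0528]
orientation: [0.695, 0.528, 0.295, 0.388]
wrist_force: [-1.0, 0.4, -1.9]
width: -0.0001
finger_force: 0.0
t 6.9 screen [-0.0402 -0.0137  0.0528] pitch 0.553 q [-0.076 -0.512 -1.032  0.041 -0.165  1.675] F [-1.   0.4 -1.9]
rotvec [-0.013  0.    -0.002]
shift in target tool axes cm [0.07 3.2  2.77]
0 0.5 err 0.0 [-0.08 -0.51 -1.04  0.03 -0.17]
0 1 err 0.0 [-0.08 -0.51 -1.04  0.02 -0.17]
1 0.25 err 0.0 [-0.08 -0.48 -1.02  0.01 -0.16]
1 0.5 err 0.0 [-0.08 -0.45 -0.99  0.01 -0.16]
1 0.75 err 0.0 [-0.09 -0.42 -0.97  0.   -0.16]
1 1 err 0.0 [-0.09 -0.4  -0.94 -0.   -0.15]
```

```bash
python3 -m pendant '[{"x":0,"y":0.7,"z":1.13,"ax":0,"ay":0,"az":0,"fingers":1},{"x":0,"y":0.7,"z":1.13,"ax":0,"ay":0,"az":0,"fingers":1},{"x":0,"y":0.7,"z":1.13,"ax":0,"ay":0,"az":0,"fingers":1},{"x":0,"y":0.4,"z":0,"ax":-0.1,"ay":0,"az":0,"fingers":1},{"x":0,"y":0.4,"z":0,"ax":-0.1,"ay":0,"az":0,"fingers":1},{"x":0,"y":0,"z":0,"ax":0,"ay":0,"az":0,"fingers":1}]'
python3 plan.py 0.0096 -.013 .09 .35
python3 -c "
from h import *
s=snap('side','side5'); w=snap('wrist','w5')
b=cv2.resize(s['color'][120:270,300:460,::-1],None,fx=2.5,fy=2.5,interpolation=3)
a=cv2.resize(w['color'][:,:,::-1],(400,250))
cv2.imwrite('pics/s5.png',np.vstack([b,a[:225]]))"
```

```text
clock: 7.4
position: [0.6935, -0.1146, 0.0669]
orientation: [0.654, 0.496, 0.346, 0.454]
wrist_force: [-1.5, 0.0, -2.6]
width: 0.0002
finger_force: 0.0
t 7.4 screen [ 0.0062 -0.0132  0.0669] pitch 0.356 q [-0.084 -0.332 -1.081 -0.387 -0.174  1.639] F [-1.5  0.  -2.6]
rotvec [-0.006  0.    -0.003]
shift in target tool axes cm [ 0.02  2.28 -0.48]
0 0.5 err 0.0 [-0.08 -0.33 -1.08 -0.39 -0.17]
0 1 err 0.0 [-0.08 -0.33 -1.08 -0.4  -0.17]
1 0.25 err 0.0 [-0.08 -0.34 -1.08 -0.38 -0.17]
1 0.5 err 0.0 [-0.08 -0.35 -1.07 -0.36 -0.17]
1 0.75 err 0.0 [-0.08 -0.37 -1.07 -0.34 -0.17]
1 1 err 0.0 [-0.08 -0.38 -1.06 -0.33 -0.17]
```

View pics/s5.png

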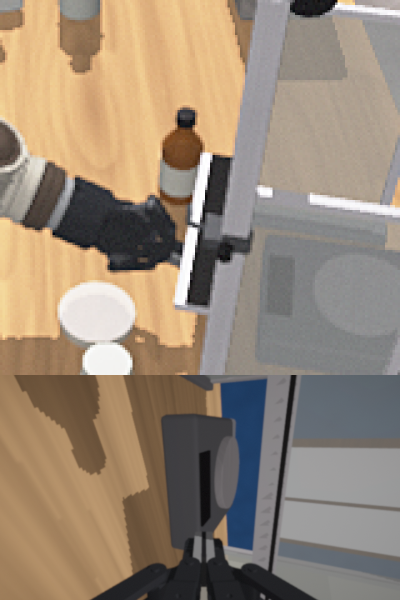

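The fingertips now disappear beneath the lip at (180,255), and the wrist camera sees the lip's underside on its right, at x≈265 (above the fingers). Now I lift with a force check.

```bash
python3 -m pendant '[{"x":0,"y":0.13,"z":0.3,"ax":0,"ay":0,"az":0,"fingers":1},{"x":0,"y":0.94,"z":-0.34,"ax":0,"ay":0,"az":0,"fingers":1},{"x":0,"y":0.94,"z":-0.34,"ax":0,"ay":0,"az":0,"fingers":1},{"x":0,"y":0.94,"z":-0.34,"ax":0,"ay":0,"az":0,"fingers":1},{"x":0,"y":0.94,"z":-0.34,"ax":0,"ay":0,"az":0,"fingers":1}]'
python3 plan.py 0.0096 -.013 .24 .35; python3 lip.py side6
```

```text
clock: 7.92
position: [0.6986, -0.1157, 0.1102]
orientation: [0.655, 0.497, 0.345, 0.452]
wrist_force: [1.3, 0.9, -5.6]
width: 0.0002
finger_force: 2.3
t 7.92 screen [ 0.0114 -0.013   0.1102] pitch 0.36 q [-0.086 -0.423 -1.033 -0.243 -0.171  1.639] F [ 1.3  0.9 -5.6]
rotvec [-0.01  -0.    -0.003]
shift in target tool axes cm [-0.   12.14 -4.62]
0 0.5 err 0.0 [-0.09 -0.42 -1.03 -0.25 -0.17]
0 1 err 0.0 [-0.09 -0.42 -1.04 -0.26 -0.17]
1 0.25 err 0.0 [-0.09 -0.48 -1.01 -0.17 -0.17]
1 0.5 err 0.0 [-0.09 -0.54 -0.97 -0.08 -0.17]
1 0.75 err 0.0 [-0.08 -0.58 -0.92  0.01 -0.17]
1 1 err 0.0 [-0.08 -0.61 -0.88  0.09 -0.17]
start lip top(rubber) z 0.129 223 pointer z 0.2867 19
now lip top(rubber) z 0.1572 219 pointer z 0.2868 18
```

The fingers are in contact and the lip has risen 28 mm. The rubber top should end at about 0.293, so about 136 mm is left. I'll lift 112 mm, then measure.

```bash
python3 -m pendant '[{"x":0,"y":1.31,"z":-0.5,"ax":0,"ay":0,"az":0,"fingers":1},{"x":0,"y":1.31,"z":-0.5,"ax":0,"ay":0,"az":0,"fingers":1},{"x":0,"y":1.31,"z":-0.5,"ax":0,"ay":0,"az":0,"fingers":1},{"x":0,"y":1.31,"z":-0.5,"ax":0,"ay":0,"az":0,"fingers":1},{"x":0,"y":1.31,"z":-0.5,"ax":0,"ay":0,"az":0,"fingers":1},{"x":0,"y":1.31,"z":-0.5,"ax":0,"ay":0,"az":0,"fingers":1},{"x":0,"y":1.31,"z":-0.5,"ax":0,"ay":0,"az":0,"fingers":1},{"x":0,"y":1.31,"z":-0.5,"ax":0,"ay":0,"az":0,"fingers":1}]'
python3 -m pendant '[{"x":0,"y":0,"z":0,"ax":0,"ay":0,"az":0,"fingers":1}]'
python3 plan.py|tail -1; python3 lip.py side7
```

```text
clock: 8.63
position: [0.6971, -0.1157, 0.222]
orientation: [0.655, 0.497, 0.346, 0.452]
wrist_force: [1.4, 0.4, -5.6]
width: -0.0002
finger_force: 2.4
clock: 8.72
position: [0.6984, -0.116, 0.2277]
orientation: [0.654, 0.495, 0.348, 0.455]
wrist_force: [1.0, -0.4, 1.6]
width: -0.0002
finger_force: 0.0
t 8.72 screen [ 0.0113 -0.0133  0.2277] pitch 0.352 q [-0.087 -0.591 -0.892  0.057 -0.171  1.639] F [ 1.  -0.4  1.6]
start lip top(rubber) z 0.129 223 pointer z 0.2867 19
now lip top(rubber) z 0.2767 247 pointer z 0.2864 20
```

```bash
python3 -m pendant '[{"x":0,"y":0.39,"z":-0.14,"ax":0,"ay":0,"az":0,"fingers":1},{"x":0,"y":0.39,"z":-0.14,"ax":0,"ay":0,"az":0,"fingers":1},{"x":0,"y":0.39,"z":-0.14,"ax":0,"ay":0,"az":0,"fingers":1},{"x":0,"y":0.39,"z":-0.14,"ax":0,"ay":0,"az":0,"fingers":1},{"x":0,"y":0,"z":0,"ax":0,"ay":0,"az":0,"fingers":1},{"x":0,"y":0,"z":0,"ax":0,"ay":0,"az":0,"fingers":1}]'
python3 plan.py -.09 -.013 .18 .5; python3 lip.py side8
```

```text
clock: 9.27
position: [0.6977, -0.1161, 0.2386]
orientation: [0.654, 0.496, 0.346, 0.453]
wrist_force: [-2.6, 0.4, -1.4]
width: 0.0001
finger_force: 1.5
t 9.27 screen [ 0.0106 -0.0135  0.2386] pitch 0.356 q [-0.087 -0.601 -0.872  0.091 -0.172  1.639] F [-2.6  0.4 -1.4]
rotvec [ 0.144 -0.    -0.004]
shift in target tool axes cm [ 0.05 -9.97 -6.02]
0 0.5 err 0.0 [-0.09 -0.58 -0.8   0.21 -0.16]
0 1 err 0.0 [-0.1  -0.54 -0.72  0.33 -0.15]
1 0.25 err 0.0 [-0.08 -0.61 -0.79  0.33 -0.16]
1 0.5 err 0.0 [-0.07 -0.69 -0.85  0.34 -0.17]
1 0.75 err 0.0 [-0.06 -0.77 -0.92  0.36 -0.19]
1 1 err 0.004 [-0.04 -0.85 -0.98  0.39 -0.2 ]
start lip top(rubber) z 0.129 223 pointer z 0.2867 19
now lip top(rubber) z 0.2871 253 pointer z 0.2866 19
```

```bash
python3 -m pendant '[{"x":0,"y":0.25,"z":-0.09,"ax":0,"ay":0,"az":0,"fingers":1},{"x":0,"y":0.25,"z":-0.09,"ax":0,"ay":0,"az":0,"fingers":1},{"x":0,"y":0,"z":0,"ax":0,"ay":0,"az":0,"fingers":1},{"x":0,"y":0,"z":0,"ax":0,"ay":0,"az":0,"fingers":1}]'
python3 plan.py|tail -1; python3 lip.py side9
```

```text
clock: 9.65
position: [0.6978, -0.1161, 0.2443]
orientation: [0.654, 0.496, 0.347, 0.454]
wrist_force: [-3.6, 1.0, -2.5]
width: 0.0
finger_force: 1.9
t 9.65 screen [ 0.0107 -0.0135  0.2443] pitch 0.356 q [-0.087 -0.604 -0.863  0.103 -0.171  1.639] F [-3.6  1.  -2.5]
start lip top(rubber) z 0.129 223 pointer z 0.2867 19
now lip top(rubber) z 0.2927 251 pointer z 0.2871 21
```

The lip centre is now at 0.2927 − 0.008 ≈ 0.285, level with the pointer. Next I draw down and clear.

```bash
python3 -m pendant '[{"x":0,"y":-0.47,"z":0.17,"ax":0,"ay":0,"az":0,"fingers":1},{"x":0,"y":-1.11,"z":-0.12,"ax":0,"ay":0,"az":0,"fingers":1},{"x":0,"y":-1.11,"z":-0.12,"ax":0,"ay":0,"az":0,"fingers":1},{"x":0,"y":-1.11,"z":-0.12,"ax":0,"ay":0,"az":0,"fingers":1},{"x":0,"y":-1.11,"z":-0.12,"ax":0,"ay":0,"az":0,"fingers":1},{"x":0,"y":0,"z":0,"ax":0.1,"ay":0,"az":0,"fingers":1},{"x":0,"y":0,"z":0,"ax":0.1,"ay":0,"az":0,"fingers":1},{"x":0,"y":0,"z":0,"ax":0,"ay":0,"az":0,"fingers":1}]'
python3 plan.py -.09 -.013 .17 .56
```

```text
clock: 10.37
position: [0.6791, -0.1106, 0.2026]
orientation: [0.697, 0.528, 0.295, 0.385]
wrist_force: [2.1, -0.5, 3.5]
width: 0.0
finger_force: 0.0
t 10.37 screen [-0.0088 -0.0132  0.2026] pitch 0.558 q [-0.091 -0.555 -0.752  0.369 -0.151  1.67 ] F [ 2.1 -0.5  3.5]
rotvec [ 0.002 -0.001 -0.004]
shift in target tool axes cm [ 0.02 -7.07 -5.15]
0 0.5 err 0.0 [-0.09 -0.55 -0.75  0.37 -0.15]
0 1 err 0.0 [-0.09 -0.55 -0.75  0.37 -0.15]
1 0.25 err 0.0 [-0.08 -0.61 -0.8   0.38 -0.16]
1 0.5 err 0.0 [-0.07 -0.67 -0.84  0.4  -0.17]
1 0.75 err 0.0 [-0.06 -0.74 -0.89  0.42 -0.18]
1 1 err 0.0 [-0.05 -0.81 -0.93  0.44 -0.19]
```

```bash
python3 -m pendant '[{"x":0,"y":-1.4,"z":-1.0,"ax":0,"ay":0,"az":0,"fingers":1},{"x":0,"y":-1.4,"z":-1.0,"ax":0,"ay":0,"az":0,"fingers":1},{"x":0,"y":-1.4,"z":-1.0,"ax":0,"ay":0,"az":0,"fingers":1},{"x":0,"y":-1.4,"z":-1.0,"ax":0,"ay":0,"az":0,"fingers":1},{"x":0,"y":-1.4,"z":-1.0,"ax":0,"ay":0,"az":0,"fingers":1},{"x":0,"y":0,"z":0,"ax":0,"ay":0,"az":0,"fingers":1},{"x":0,"y":0,"z":0,"ax":0,"ay":0,"az":0,"fingers":1},{"x":0,"y":0,"z":0,"ax":0,"ay":0,"az":0,"fingers":1}]'
python3 plan.py|tail -1; python3 lip.py side10
python3 -c "
from h import *
s=load('side10'); cv2.imwrite('pics/s10.png',cv2.resize(s['color'][100:300,270:470,::-1],None,fx=3,fy=3,interpolation=3))"
```

```text
clock: 11.03
position: [0.6026, -0.0892, 0.1669]
orientation: [0.696, 0.528, 0.296, 0.386]
wrist_force: [0.2, 0.2, -0.1]
width: 0.0
finger_force: 0.0
t 11.03 screen [-0.0882 -0.013   0.1669] pitch 0.554 q [-0.048 -0.805 -0.945  0.425 -0.187  1.693] F [ 0.2  0.2 -0.1]
start lip top(rubber) z 0.129 223 pointer z 0.2867 19
now lip top(rubber) z 0.2924 250 pointer z 0.2871 20
```

View pics/s10.png

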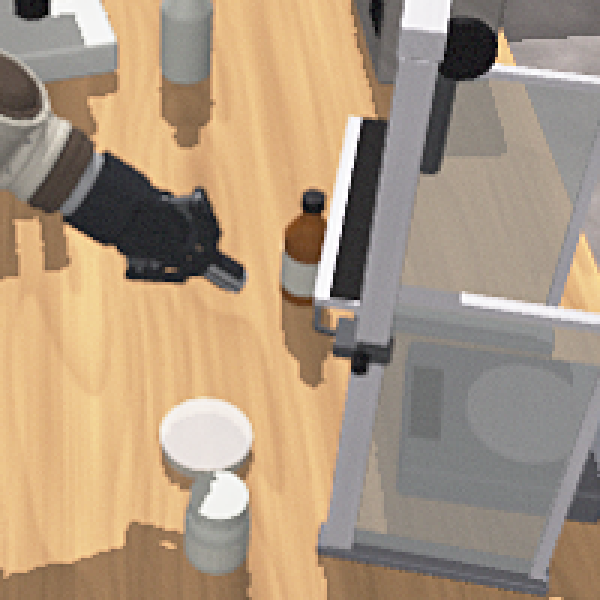

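The lip's right end at (318,300) stands level with the pointer finger at (318,318). The hand is clear and the bottle, dish and jar are in place. The lip holds at 0.2924, so I'm handing in.

```bash
python3 -c "
from rig import finish_job
print(finish_job())"
```

```text
the job is handed in; nothing more can be done
None
```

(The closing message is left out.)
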